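# Slide two blank plates out over the ledge

### The arm

A 6-joint arm with a two-finger parallel gripper is mounted at the origin on a cart in front of the work surface, level with it; the furniture and walls round the work are solid. World frame = base frame: x ahead of the robot, y to its left, z up, the work surface at z = 0. Lengths are in m, angles in rad, forces in N, time in s.
With the tool pointing down it reaches from about 0.35 to 0.875 m from the base axis. Payload 4.2 kg.
Tool frame: the origin (TCP) lies at the very end of the fingers, on their centre line; the grasp point (between the pads) lies 19 mm behind it; x points along the fingers, y is the direction in which the jaws open and shut, and the axes are right-handed (so a half turn about x gives the same grasp; the last joint's range is limited). The gripper opens to 87 mm and grips with 3 to 60 N. Pads are 19 mm wide; open, the fingers measure 117 mm over their backs; the gripper's body (75 mm by 190 mm) begins 51 mm behind the grasp point.
Start: joints at [-0.905, 0.385, 0.008, 0, -1.194, -0.259], TCP at [0.247, -0.574, 0.223] pointing down, gripper open.
Joint ranges: [-3.14, 3.14], [-1.21, 2.06], [-1.07, 1.41], [-3.16, 2.05], [-2.99, -0.16], [-3.1, 3.1]. Speed limits (rad/s): [2.79, 2.79, 3.14, 3.14, 3.14, 3.14].

### API

Orientations are given as a 3x3 rotation matrix whose columns are the frame's x, y, z axes.
In Python, from workcell import r gives the robot as it stands. The module is installed in compiled form; this text tells all that it offers.
- The arm moves only by the tool apply_moves, never from a script. Its argument "steps" is a list of rows, each a list of 3 entries, a list of its own where there are three numbers: the shift along the world's x, y, z in m, then the turn, a rotation vector about the world's x, y, z in rad, then the finger opening in m, from 0 to 0.087. A call has 1 to 20 rows; each row is the pose to reach, as a shift and turn from the pose commanded when the call began; what a row does not reach only later rows make up. A row lasts 1/10 s, in which the tool goes at most 50 mm and 8.59 degrees, less where a joint would pass 70% of its speed; a pose out of reach is approached as far as the arm can. A call with a gripper value outside its range is refused whole. The fingers move at their own pace and stop on an object; "force" is the grip in N (left out, the last holds). Time passes only in rows, so rows that repeat a pose let the fingers close. It gives the time, the measured TCP pose, the force and the opening at its end, in the units of the state.
- r.read_state(): the state, without advancing time (a new reading comes with each control period).
- r.grab_frame(name): name is "scene" or "top"; returns a dict with "img" (384x512x3 uint8, red, green, blue), "z_map" (384x512 float32, m along the optical axis (not along the pixel's ray), 0 where there is no reading), "intrinsics" (3x3 intrinsics, pixels), "cam_to_world" (4x4, takes a point from camera to world coordinates). Camera axes: x right, y up, looking along -z (the intrinsics and any distortion apply to the point x, -y, -z); pixel columns grow to the right and rows downward; lengths in m; the calibration is good to about 2 mm. A picture is of the moment at which its call begins.
- r.finish_job(): hands the job in, once; it reports no verdict.
Trained networks look in the newest picture that a camera, given by its name, has taken for a name from the list of things; names that differ only in an ending like _2 or _b are one class to them, and where a whole thing is asked for, a point or a joint stands for the part that bears it (a point fixed in the world has none). Each returns a list of dicts, best first, with "conf" (0 to 1); they miss things now and then, are a little off and sometimes report something else, mostly with a low value. They report only what shows in the picture. A call takes as long as a camera call.
- r.regions_of(camera, name): "mask" (384x512 bool, what is visible of it) and "location" ([column, row] in pixels, amid what is visible of it).
The state is a dict: "clock": time; "qpos": joint angles; "qd": joint speeds; "effort": joint torques, N m; "tool_pos": TCP position; "tcp_rot": TCP orientation; "contact_force": force on the tool from outside, world axes, zero at the start; "wrist_torque": the same for the moment, N m; "width": opening from 0.0 (shut) to 1.0 (fully open).
Only numpy, scipy, OpenCV 4.12 (cv2) and the standard library are available. Lean on these libraries where they do the work, as an engineer would, in place of code of your own. Each camera call takes 0.05 s, during which the arm holds its last target.

### The job

On the wooden riser lie two plain aluminium plates and one with a window in it. With the fingertips, push each of the two plain plates along the ledge towards the front until it overhangs the riser's front edge by about 3 cm and lies square to that edge, ready to be picked up by the edge later. Do not lift or tip the plates or let them fall, and leave the window plate and everything else where it is.

Things in the scene. Friction and masses are not known exactly. Their poses are not given: they have to be found in the camera images.
- riser: Fixed wooden bench riser, a board on two legs: 190 mm deep (its x), 400 mm long (its y), board 15 mm thick, flat top (the ledge) 60 mm above the bench. Origin on the bench under its centre; -x is its front, which faces roughly towards the robot.
- ledge_edge (a point): Middle of the upper front edge of the riser's board, 60 mm above the bench; axes as the riser's: -x points out over the front edge, y along the edge, z up.
- blank_1: Plain aluminium plate without a window, 90 x 70 x 6 mm, with a small screw hole marked at each corner. Its origin is the centre of its underside; its x axis runs along the 90 mm side, -x towards the front edge of the ledge to within about 0.2 rad at the start. It lies flat and loose on the riser, 8 mm or more from its neighbours. About 0.1 kg, slides easily.
- blank_2: A second plain aluminium plate, the same as blank_1, elsewhere on the riser. Its origin is the centre of its underside; its x axis runs along the 90 mm side, -x towards the front edge of the ledge to within about 0.2 rad at the start. It lies flat and loose on the riser, 8 mm or more from its neighbours. About 0.1 kg, slides easily.
- blank_1_front (a point): Middle of the lower front edge of blank_1 (45 mm from its centre along its -x); axes as the plate's.
- blank_2_front (a point): Middle of the lower front edge of blank_2 (45 mm from its centre along its -x); axes as the plate's.
- window_plate: Aluminium plate of the same 90 x 70 x 6 mm with a 50 x 36 mm rectangular opening in its middle; on the riser in the same row as the blanks, at any of the three places. Leave it alone. Origin and axes as for the blanks.
- flux_jar: Small round jar with a white lid, 50 mm wide, 26 mm high, loose on the right end of the riser. Origin at the centre of its underside. Leave it alone.
- side_cutters: Loose side cutters with red handles, 129 x 50 x 12 mm, on the bench to the right. Leave them alone.
- tweezers: Loose steel tweezers, 120 x 11 x 8 mm, on the bench to the right. Leave them alone.
- insulating_tape: Loose roll of black tape, 56 mm wide, 19 mm high, on the bench behind the riser. Leave it alone.

How it is judged:
At the end, for the whole second after the job is handed in: The middle of the front edge of both plain plates is 18 to 40 mm past the riser's front edge; each plate is within 0.14 rad (8 degrees) of square to it, lies flat on the ledge and is still; the window plate has moved less than 10 mm (x of blank_1_front in the frame of ledge_edge between -0.04 and -0.018 m and angle between the x axis of each of blank_1, blank_2 and the x axis of riser, either way round below 0.14 rad and angle between each of blank_1, blank_2's own z axis and vertical below 0.04 rad and z of blank_1 in the frame of ledge_edge between -0.003 and 0.004 m and linear speed of each of blank_1, blank_2 below 0.01 m/s and x of blank_2_front in the frame of ledge_edge between -0.04 and -0.018 m and z of blank_2 in the frame of ledge_edge between -0.003 and 0.004 m and distance of window_plate from where it was at the start of the episode below 0.01 m); the robot touches nothing.
It fails at once if a plate is lifted more than 10 mm off the ledge or tipped up (z of any of blank_1, blank_2, window_plate in the frame of ledge_edge above 0.01 m or angle between any of blank_1, blank_2, window_plate's own z axis and vertical above 0.2 rad).
It fails at once if a plate falls off the ledge (z of any of blank_1, blank_2, window_plate in the frame of ledge_edge below -0.015 m).
It fails at once if the plate with the window is moved more than 10 mm (distance of window_plate from where it was at the start of the episode above 0.01 m).
It fails at once if the jar, cutters, tweezers or tape are moved more than 20 mm (distance of any of flux_jar, side_cutters, tweezers, insulating_tape from where it was at the start of the episode above 0.02 m).
It also fails if it takes over 48 s, if anything falls off the work surface, if the arm or the gripper's body presses on something with over 40 N, if the wrist force passes 120 N, or if a joint passes its speed limit or range.

## Working session

There is one attempt and no reset: what is moved stays moved. The work goes in short steps, Python scripts to look and compute and a tool call to move; the robot and the scene stay as the last step left them, time stands still between calls to the robot, and variables do not carry over. Pictures are saved under pics/ and viewed, and the job is handed in when it is done.

Besides the shell and the picture viewer there is one more tool, called by a JSON object that holds its "name" and its "arguments". apply_moves: Moves the arm, as the interface text tells. Its arguments: {"type":"object","properties":{"steps":{"type":"array"},"force":{"type":"number"}},"required":["steps"]}

```bash
mkdir -p pics; cat > h.py <<'E'
import numpy as np, cv2
from workcell import r
def grab(n,fn=None):
    f=r.grab_frame(n)
    if fn: cv2.imwrite('pics/'+fn,f['img'][:,:,::-1])
    return f
def w(f):
    z=f['z_map'];K=f['intrinsics'];T=f['cam_to_world']
    v,u=np.mgrid[:384,:512]
    P=np.stack([(u-K[0,2])/K[0,0]*z,-(v-K[1,2])/K[1,1]*z,-z],-1)
    return P@T[:3,:3].T+T[:3,3]
E
python3 - <<'E'
from h import *
s=r.read_state();print({k:np.round(v,3).tolist() for k,v in s.items()})
for n in('scene','top'):
    f=grab(n,n+'0.png');P=w(f);print(n,np.round(f['cam_to_world'],3).tolist(),f['intrinsics'].tolist())
    for t in('riser','blank_1','window_plate','flux_jar','side_cutters','tweezers','insulating_tape'):
        for d in r.regions_of(n,t):
            m=d['mask']&(f['z_map']>0);p=P[m]
            print(t,round(d['conf'],2),np.round(d['location']),m.sum(),np.round(np.median(p,0),3) if len(p) else '')
E
```

```text
{'clock': 0.0, 'qpos': [-0.905, 0.386, 0.007, -0.0, -1.194, -0.259], 'qd': [0.0, 0.002, 0.0, -0.001, 0.001, 0.0], 'effort': [0.001, -39.066, 18.741, 4.22, 0.011, -0.0], 'tool_pos': [0.247, -0.573, 0.221], 'tcp_rot': [[-0.001, -0.395, 0.918], [0.002, 0.918, 0.395], [-1.0, 0.002, -0.0]], 'contact_force': [-0.725, 0.954, 1.039], 'wrist_torque': [-0.01, 0.017, 0.017], 'width': 0.998}
scene [[0.819, 0.431, -0.378, -0.092], [-0.573, 0.603, -0.555, -0.89], [-0.012, 0.672, 0.741, 1.34], [0.0, 0.0, 0.0, 1.0]] [[481.0200299528948, 0.0, 257.02033660345154], [0.0, 481.0200299528948, 185.98706651217393], [0.0, 0.0, 1.0]]
riser 0.69 [230. 153.] 608 [0.581 0.269 0.062]
side_cutters 0.74 [270. 260.] 174 [ 0.425 -0.187  0.011]
top [[0.007, 0.992, -0.126, 0.394], [-1.0, 0.008, 0.007, 0.041], [0.008, 0.126, 0.992, 1.323], [0.0, 0.0, 0.0, 1.0]] [[448.1900133915207, 0.0, 264.81549021678165], [0.0, 448.1900133915207, 184.47532733477468], [0.0, 0.0, 1.0]]
riser 0.78 [193. 195.] 7132 [0.517 0.238 0.059]
riser 0.38 [181. 213.] 841 [0.471 0.266 0.065]
blank_1 0.93 [181. 210.] 818 [0.471 0.266 0.065]
blank_1 0.85 [222. 205.] 726 [0.497 0.15  0.065]
window_plate 0.96 [150. 218.] 630 [0.445 0.37  0.065]
flux_jar 0.81 [250. 191.] 264 [0.532 0.071 0.084]
side_cutters 0.87 [337. 233.] 338 [ 0.422 -0.175  0.008]
tweezers 0.38 [182. 210.] 770 [0.471 0.266 0.065]
insulating_tape 0.5 [289. 136.] 171 [ 0.714 -0.033  0.016]
```

```bash
python3 - <<'E'
from h import *
im=cv2.imread('pics/top0.png');c=im[110:290,110:380];cv2.imwrite('pics/top0z.png',cv2.resize(c,None,fx=2.9,fy=2.9,interpolation=cv2.INTER_CUBIC))
f=grab('top');P=w(f);z=P[...,2]
def rect(p):
    (c,s,a)=cv2.minAreaRect((p[:,:2]*1000).astype(np.float32));return np.round(c,1),np.round(s,1),round(a,2)
print('riser noise',np.std(z[185:200,190:210]))
for t in('blank_1','window_plate','riser','flux_jar'):
    for d in r.regions_of('top',t)[:2]:
        m=d['mask']&(f['z_map']>0)
        p=P[m];zm=np.median(p[:,2]);p=p[abs(p[:,2]-zm)<.01]
        print(t,round(d['conf'],2),zm,rect(p))
m=(abs(z-.06)<.014)&(P[...,0]>.3)&(P[...,0]<.75)&(P[...,1]>-.05)
n,l,st,_=cv2.connectedComponentsWithStats(m.astype(np.uint8));k=1+np.argmax(st[1:,4]);print('ledge',rect(P[l==k]),st[k])
E
```

```text
riser noise 0.07292766235614402
blank_1 0.75 0.06472356425577142 (array([497.9, 150.8]), array([89.9, 69.2]), 12.3)
blank_1 0.62 0.06486236089468855 (array([470.7, 266.7]), array([93.5, 73.5]), 21.88)
window_plate 0.61 0.06504035467633884 (array([444.2, 370.3]), array([89.6, 70.8]), 14.82)
riser 0.92 0.05884948719216987 (array([504.6, 241.8]), array([190.7, 400.8]), 16.54)
flux_jar 0.49 0.08371898482330375 (array([532.1,  72.1]), array([46. , 49.2]), 48.89)
ledge (array([504.6, 241.8]), array([190.7, 400.8]), 16.54) [ 114  151  154  103 9199]
```

View pics/top0z.png

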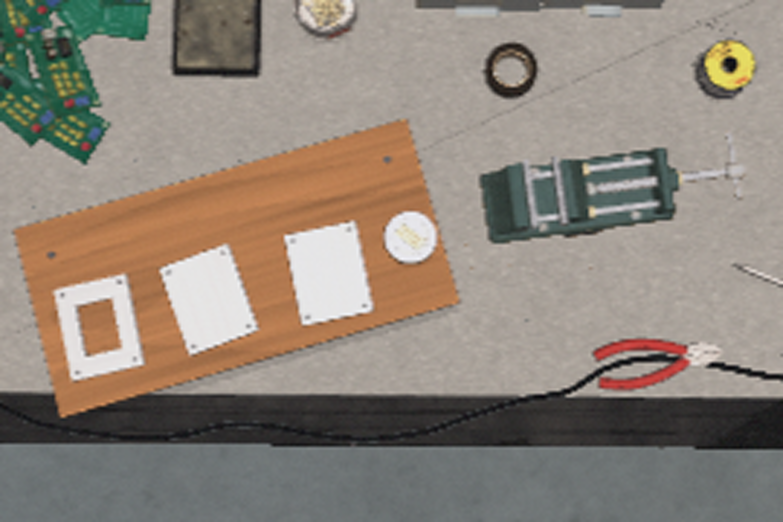

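View pics/scene0.png

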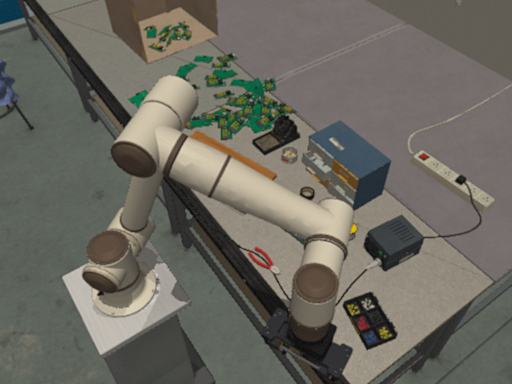

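The picture shows the window plate on the left at about (100,328) in the zoomed view, the blanks at (208,300) and (328,272), and the jar at (410,237). This agrees with the networks. The sizes also fit: the riser measures 191x401 mm and the plates about 90x70 mm. I'll push each blank from behind with both fingertips spread along the rear edge, which also squares it, starting with the right blank.

{"name": "apply_moves", "arguments": {"steps": [[[0.02, 0.046, 0], [0, 0, -0.02], 0.03], [[0.04, 0.093, 0], [0, 0, -0.04], 0.03], [[0.06, 0.14, 0], [0, 0, -0.06], 0.03], [[0.08, 0.186, 0], [0, 0, -0.08], 0.03], [[0.1, 0.233, 0], [0, 0, -0.1], 0.03], [[0.12, 0.279, 0], [0, 0, -0.118], 0.03], [[0.14, 0.326, 0], [0, 0, -0.118], 0.03], [[0.16, 0.372, 0], [0, 0, -0.118], 0.03], [[0.18, 0.419, 0], [0, 0, -0.118], 0.03], [[0.2, 0.465, 0], [0, 0, -0.118], 0.03], [[0.22, 0.512, 0], [0, 0, -0.118], 0.03], [[0.24, 0.558, 0], [0, 0, -0.118], 0.03], [[0.26, 0.605, 0], [0, 0, -0.118], 0.03], [[0.28, 0.651, 0], [0, 0, -0.118], 0.03], [[0.3, 0.698, 0], [0, 0, -0.118], 0.03], [[0.318, 0.744, 0], [0, 0, -0.118], 0.03], [[0.318, 0.744, 0], [0, 0, -0.118], 0.03], [[0.318, 0.744, 0], [0, 0, -0.118], 0.03], [[0.318, 0.744, -0.03], [0, 0, -0.118], 0.03], [[0.318, 0.744, -0.06], [0, 0, -0.118], 0.03]]}}

```text
clock: 3.05
tool_pos: [0.5653, 0.1689, 0.1631]
tcp_rot: [[0.002, -0.284, 0.959], [0.001, 0.959, 0.284], [-1.0, 0.001, 0.003]]
contact_force: [-0.1, -0.3, -1.0]
width: 0.344
```

{"name": "apply_moves", "arguments": {"steps": [[[0, 0, -0.03], [0, 0, 0], 0.03], [[0, 0, -0.05], [0, 0, 0], 0.03], [[0, 0, -0.065], [0, 0, 0], 0.03], [[0, 0, -0.075], [0, 0, 0], 0.03], [[0, 0, -0.085], [0, 0, 0], 0.03], [[0, 0, -0.085], [0, 0, 0], 0.03]]}}

```text
clock: 3.65
tool_pos: [0.5646, 0.169, 0.0767]
tcp_rot: [[-0.002, -0.284, 0.959], [-0.001, 0.959, 0.284], [-1.0, -0.0, -0.002]]
contact_force: [-0.8, 0.1, -0.3]
width: 0.344
```

```bash
python3 - <<'E'
from h import *
s=r.read_state();print({k:np.round(v,4).tolist() for k,v in s.items()})
f=grab('top');im=f['img'][130:270,110:310,::-1];cv2.imwrite('pics/t1.png',cv2.resize(im,None,fx=4,fy=4,interpolation=cv2.INTER_CUBIC))
f=grab('scene');im=f['img'][90:240,130:330,::-1];cv2.imwrite('pics/s1.png',cv2.resize(im,None,fx=4,fy=4,interpolation=cv2.INTER_CUBIC))
E
```

```text
{'clock': 3.65, 'qpos': [0.5654, 0.4666, -0.2653, -0.0003, -0.8409, -1.8481], 'qd': [0.0054, -0.0151, 0.0268, 0.0103, -0.0168, -0.0012], 'effort': [-0.0277, -39.1214, 14.9955, 3.3564, 0.0277, 0.0019], 'tool_pos': [0.5646, 0.169, 0.0767], 'tcp_rot': [[-0.0018, -0.2839, 0.9589], [-0.0009, 0.9589, 0.2839], [-1.0, -0.0003, -0.002]], 'contact_force': [-0.7897, 0.0986, -0.2533], 'wrist_torque': [-0.0368, 0.0237, -0.0667], 'width': 0.3441}
```

View pics/t1.png

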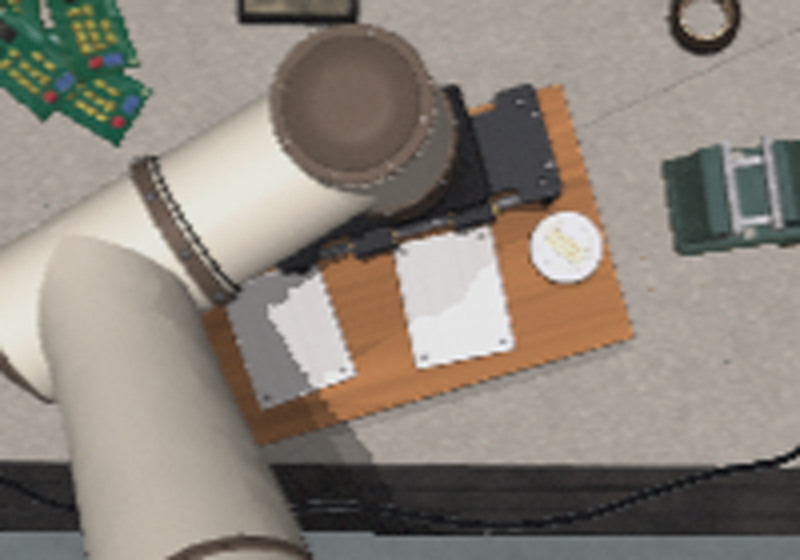

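View pics/s1.png

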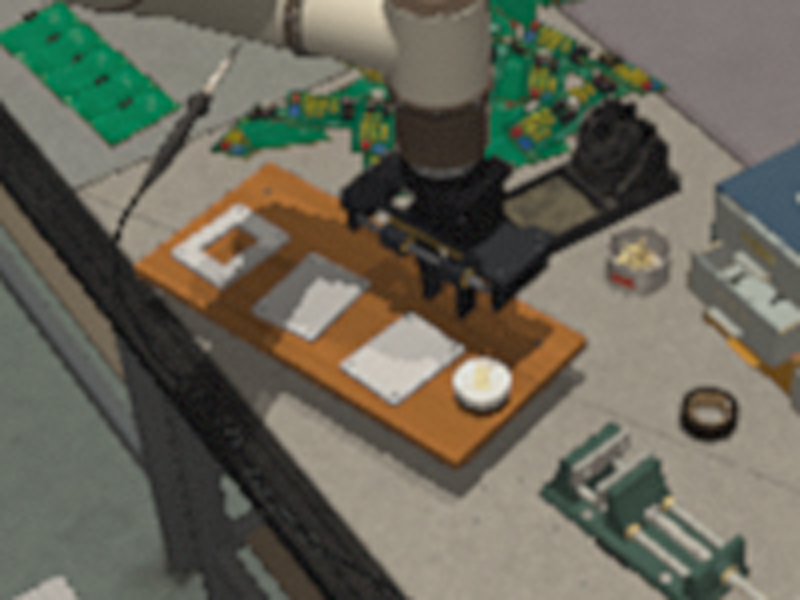

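The fingertips are behind the right blank, clear of both the plate and the jar. Next I'll lower them gently to feel the ledge.

{"name": "apply_moves", "arguments": {"steps": [[[0, 0, -0.006], [0, 0, 0], 0.03], [[0, 0, -0.01], [0, 0, 0], 0.03], [[0, 0, -0.012], [0, 0, 0], 0.03], [[0, 0, -0.013], [0, 0, 0], 0.03], [[0, 0, -0.014], [0, 0, 0], 0.03], [[0, 0, -0.014], [0, 0, 0], 0.03]]}}

```text
clock: 4.35
tool_pos: [0.5653, 0.1701, 0.0635]
tcp_rot: [[-0.0, -0.285, 0.959], [-0.0, 0.959, 0.285], [-1.0, -0.0, -0.0]]
contact_force: [0.0, -0.5, -0.0]
width: 0.346
```

{"name": "apply_moves", "arguments": {"steps": [[[0, 0, -0.001], [0, 0, 0], 0.03], [[0, 0, -0.002], [0, 0, 0], 0.03], [[0, 0, -0.002], [0, 0, 0], 0.03], [[0, 0, -0.002], [0, 0, 0], 0.03]]}}

```text
clock: 4.75
tool_pos: [0.5653, 0.17, 0.0615]
tcp_rot: [[-0.0, -0.285, 0.959], [-0.0, 0.959, 0.285], [-1.0, -0.0, -0.0]]
contact_force: [-0.7, -0.3, -0.6]
width: 0.343
```

```bash
python3 -c "
from h import *
s=r.read_state();print(s['contact_force'],s['tool_pos'])"
```

```text
[-0.70674635 -0.25635651 -0.60088465] [0.5653057  0.17001824 0.06153543]
```

The tips are at z = 0.0615 with no contact force, so they clear the ledge by about 1.5 mm and overlap the plate. I'll push most of the way, then look.

{"name": "apply_moves", "arguments": {"steps": [[[-0.003, -0.001, 0], [0, 0, 0], 0.03], [[-0.006, -0.002, 0], [0, 0, 0], 0.03], [[-0.009, -0.003, 0], [0, 0, 0], 0.03], [[-0.012, -0.0035, 0], [0, 0, 0], 0.03], [[-0.015, -0.0045, 0], [0, 0, 0], 0.03], [[-0.018, -0.0055, 0], [0, 0, 0], 0.03], [[-0.021, -0.006, 0], [0, 0, 0], 0.03], [[-0.024, -0.007, 0], [0, 0, 0], 0.03], [[-0.027, -0.008, 0], [0, 0, 0], 0.03], [[-0.03, -0.009, 0], [0, 0, 0], 0.03], [[-0.032, -0.0095, 0], [0, 0, 0], 0.03], [[-0.034, -0.01, 0], [0, 0, 0], 0.03], [[-0.036, -0.0105, 0], [0, 0, 0], 0.03], [[-0.038, -0.0115, 0], [0, 0, 0], 0.03], [[-0.04, -0.012, 0], [0, 0, 0], 0.03], [[-0.042, -0.0125, 0], [0, 0, 0], 0.03], [[-0.043, -0.013, 0], [0, 0, 0], 0.03], [[-0.043, -0.013, 0], [0, 0, 0], 0.03]]}}

```text
clock: 6.55
tool_pos: [0.5221, 0.157, 0.0615]
tcp_rot: [[-0.0, -0.285, 0.959], [-0.0, 0.959, 0.285], [-1.0, -0.0, -0.0]]
contact_force: [0.3, -0.3, 0.4]
width: 0.345
```

```bash
cat >> h.py <<'E'
C=np.array([.5046,.2418]);a=np.radians(16.54);X=np.array([np.cos(a),np.sin(a)]);Y=np.array([-X[1],X[0]])
def meas():
    f=r.grab_frame('top');P=w(f)
    for t in('blank_1','window_plate','flux_jar'):
        for d in r.regions_of('top',t)[:3]:
            m=d['mask']&(f['z_map']>0);p=P[m];p=p[abs(p[:,2]-np.median(p[:,2]))<.008]
            uv=(np.c_[(p[:,:2]-C)@X,(p[:,:2]-C)@Y]*1000).astype(np.float32)
            c,s,an=cv2.minAreaRect(uv)
            # front edge: lowest u per v bin, fit line
            b=np.round(uv[:,1]/3);fr=np.array([[k*3,uv[b==k,0].min()] for k in np.unique(b) if (b==k).sum()>3])
            k=fr[4:-4];sl=np.polyfit(k[:,0],k[:,1],1) if len(k)>4 else [0,0];vm=np.median(uv[:,1])
            print(t,round(d['conf'],2),'z',np.round(np.median(p[:,2]),4),'uv c',np.round(c,1),np.round(s,1),round(an,1),'front overhang',round(-95-np.polyval(sl,vm),1),'slope deg',round(-np.degrees(np.arctan(sl[0])),1))
    s=r.read_state();print(s['tool_pos'],s['contact_force'],'tcp uv',(s['tool_pos'][:2]-C)@X,(s['tool_pos'][:2]-C)@Y)
    return f
def pic(n):
    f=r.grab_frame('top');im=f['img'][130:270,110:310,::-1];cv2.imwrite('pics/t%s.png'%n,cv2.resize(im,None,fx=4,fy=4,interpolation=cv2.INTER_CUBIC))
E
python3 -c "
from h import *
meas();pic(2)"
```

```text
blank_1 0.89 z 0.0647 uv c [-70.4 -89.4] [76.4 72.4] 0.2 front overhang 12.4 slope deg -0.3
blank_1 0.66 z 0.0647 uv c [-54.   29.1] [31.3 66.3] 3.7 front overhang -26.7 slope deg 4.8
window_plate 0.19 z 0.0647 uv c [-70.7 -88.3] [71.3 76.4] 89.5 front overhang 12.4 slope deg -0.3
flux_jar 0.61 z 0.0842 uv c [ -29.7 -179.8] [26.4 49.4] 50.7 front overhang -95.0 slope deg -0.0
[0.52209362 0.15692243 0.06141436] [ 0.00482754 -0.35913     0.21696834] tcp uv -0.007393589111880937 -0.08634560947948905
```

View pics/t2.png

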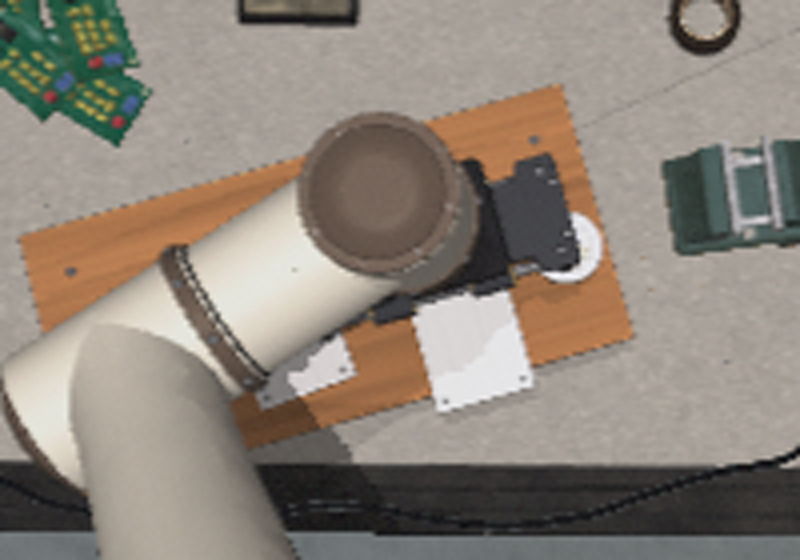

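The right blank is now square (-0.3°) and overhangs by 12.4 mm. That puts its rear edge 10 mm ahead of the TCP, which fits the finger width. I'll push 16.5 mm further, back off, and lift.

{"name": "apply_moves", "arguments": {"steps": [[[-0.003, -0.001, 0], [0, 0, 0], 0.03], [[-0.006, -0.0018, 0], [0, 0, 0], 0.03], [[-0.009, -0.0027, 0], [0, 0, 0], 0.03], [[-0.012, -0.0036, 0], [0, 0, 0], 0.03], [[-0.014, -0.0042, 0], [0, 0, 0], 0.03], [[-0.0155, -0.0046, 0], [0, 0, 0], 0.03], [[-0.016, -0.0047, 0], [0, 0, 0], 0.03], [[-0.016, -0.0047, 0], [0, 0, 0], 0.03], [[-0.012, -0.0035, 0], [0, 0, 0], 0.03], [[-0.006, -0.0018, 0], [0, 0, 0], 0.03], [[0, 0, 0], [0, 0, 0], 0.03], [[0, 0, 0.02], [0, 0, 0], 0.03], [[0, 0, 0.05], [0, 0, 0], 0.03], [[0, 0, 0.08], [0, 0, 0], 0.03], [[0, 0, 0.08], [0, 0, 0], 0.03]]}}

```text
clock: 8.3
tool_pos: [0.5256, 0.1585, 0.146]
tcp_rot: [[0.009, -0.286, 0.958], [0.004, 0.958, 0.286], [-1.0, 0.001, 0.009]]
contact_force: [-0.0, 0.1, -0.7]
width: 0.345
```

```bash
python3 -c "
from h import *
meas();pic(3)"
```

```text
blank_1 0.64 z 0.0645 uv c [-45.5  32.5] [48.9 75.4] 4.1 front overhang -27.1 slope deg 2.8
flux_jar 0.51 z 0.0844 uv c [ -28.4 -174.5] [34.8 49.4] 31.8 front overhang -49.1 slope deg 5.9
[0.52179343 0.156721   0.14051004] [-0.51251196  0.0356838  -0.3092189 ] tcp uv -0.007738702057542364 -0.0864532399591562
```

View pics/t3.png

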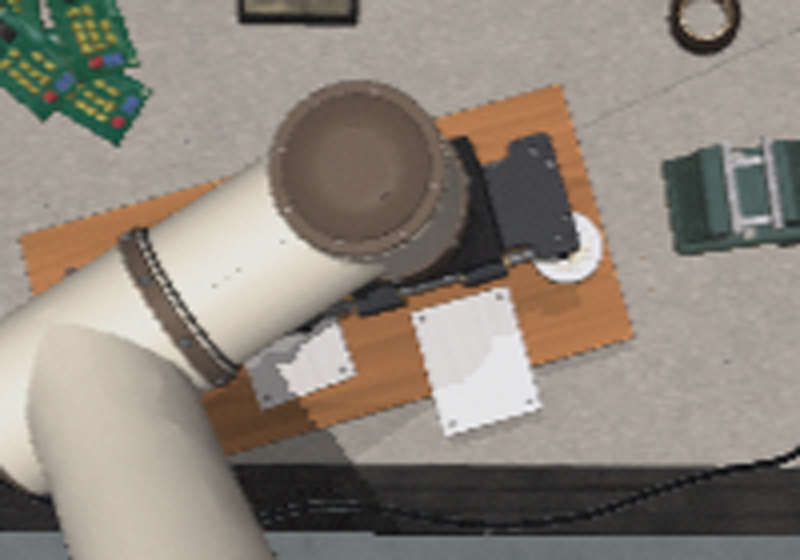

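The right blank overhangs the edge and looks square; its front corners are at about (450,432) and (540,408). I'll go behind the middle blank next.

{"name": "apply_moves", "arguments": {"steps": [[[0.004, 0.03, 0], [0, 0, 0], 0.03], [[0.006, 0.06, 0], [0, 0, 0], 0.03], [[0.01, 0.095, 0], [0, 0, 0], 0.03], [[0.012, 0.1286, 0], [0, 0, 0], 0.03], [[0.012, 0.1286, 0], [0, 0, 0], 0.03], [[0.012, 0.1286, 0], [0, 0, 0], 0.03], [[0.012, 0.1286, -0.02], [0, 0, 0], 0.03], [[0.012, 0.1286, -0.04], [0, 0, 0], 0.03], [[0.012, 0.1286, -0.055], [0, 0, 0], 0.03], [[0.012, 0.1286, -0.06], [0, 0, 0], 0.03], [[0.012, 0.1286, -0.06], [0, 0, 0], 0.03]]}}

```text
clock: 9.65
tool_pos: [0.5339, 0.2843, 0.0807]
tcp_rot: [[-0.002, -0.284, 0.959], [-0.002, 0.959, 0.284], [-1.0, -0.001, -0.002]]
contact_force: [0.3, -0.1, -0.2]
width: 0.346
```

```bash
python3 -c "
from h import *
meas();pic(4)
f=grab('scene');im=f['img'][90:240,130:330,::-1];cv2.imwrite('pics/s4.png',cv2.resize(im,None,fx=4,fy=4,interpolation=cv2.INTER_CUBIC))"
```

```text
blank_1 0.83 z 0.0648 uv c [-25.2  33.3] [88.9 71.2] 4.8 front overhang -26.6 slope deg 5.6
blank_1 0.77 z 0.0647 uv c [-79.6 -88.7] [73.4 91. ] 89.7 front overhang 29.0 slope deg -0.2
window_plate 0.92 z 0.065 uv c [-22.4 140.3] [71.9 90.5] 87.2 front overhang -28.7 slope deg -6.2
flux_jar 0.51 z 0.084 uv c [ -23.2 -170.2] [47.4 47.8] 74.6 front overhang -49.1 slope deg 2.5
[0.5348667  0.28579081 0.08261358] [1.01318699 0.07010325 0.45512707] tcp uv 0.04153780699856671 0.03355405838209462
```

View pics/t4.png

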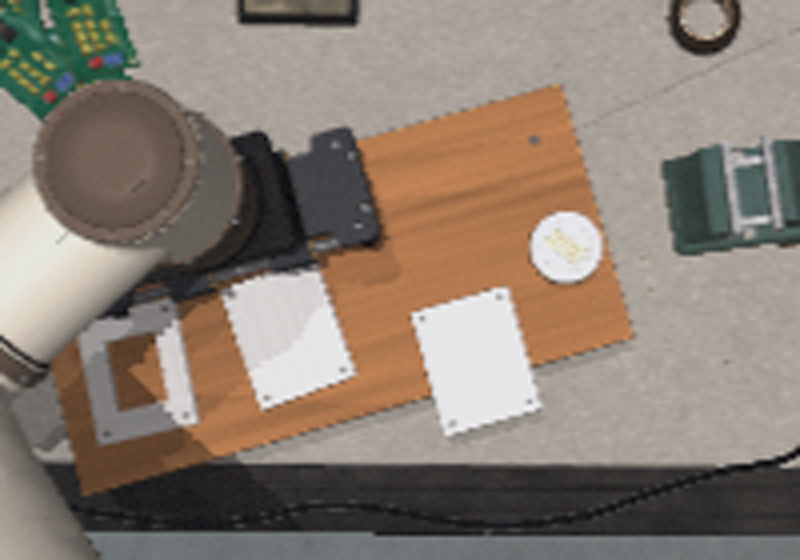

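View pics/s4.png

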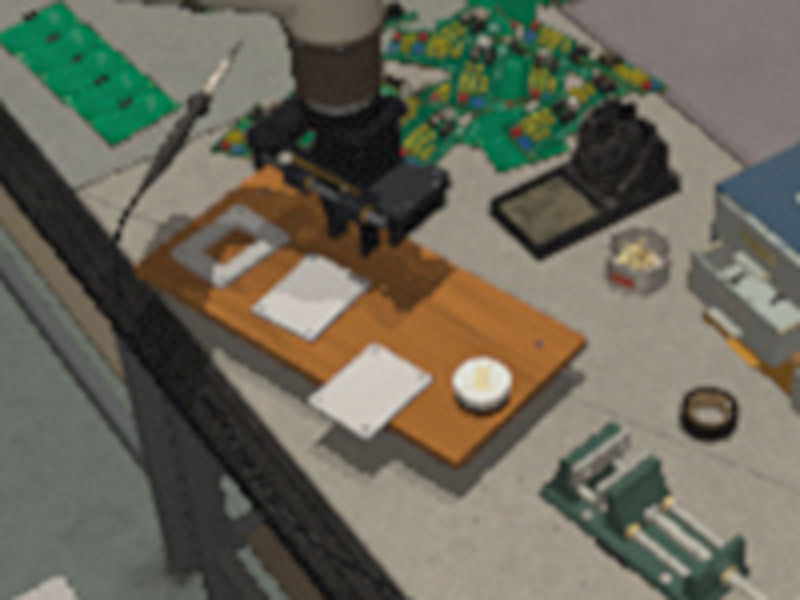

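The right blank now measures a 29.0 mm overhang and is square to -0.2°; the window plate and jar haven't moved. I'll lower the tips and push the middle blank to the same TCP line, u = -24 mm.

{"name": "apply_moves", "arguments": {"steps": [[[0, 0, -0.01], [0, 0, 0], 0.03], [[0, 0, -0.016], [0, 0, 0], 0.03], [[0, 0, -0.019], [0, 0, 0], 0.03], [[0, 0, -0.02], [0, 0, 0], 0.03], [[0, 0, -0.02], [0, 0, 0], 0.03], [[0, 0, -0.02], [0, 0, 0], 0.03]]}}

```text
clock: 10.55
tool_pos: [0.5344, 0.2858, 0.0617]
tcp_rot: [[0.0, -0.285, 0.959], [0.0, 0.959, 0.285], [-1.0, 0.0, 0.0]]
contact_force: [-0.7, 0.6, 0.2]
width: 0.346
```

{"name": "apply_moves", "arguments": {"steps": [[[-0.003, -0.001, 0], [0, 0, 0], 0.03], [[-0.006, -0.002, 0], [0, 0, 0], 0.03], [[-0.009, -0.003, 0], [0, 0, 0], 0.03], [[-0.012, -0.0035, 0], [0, 0, 0], 0.03], [[-0.015, -0.0045, 0], [0, 0, 0], 0.03], [[-0.018, -0.0055, 0], [0, 0, 0], 0.03], [[-0.021, -0.006, 0], [0, 0, 0], 0.03], [[-0.024, -0.007, 0], [0, 0, 0], 0.03], [[-0.027, -0.008, 0], [0, 0, 0], 0.03], [[-0.03, -0.009, 0], [0, 0, 0], 0.03], [[-0.033, -0.01, 0], [0, 0, 0], 0.03], [[-0.036, -0.0105, 0], [0, 0, 0], 0.03], [[-0.039, -0.0115, 0], [0, 0, 0], 0.03], [[-0.041, -0.012, 0], [0, 0, 0], 0.03], [[-0.043, -0.013, 0], [0, 0, 0], 0.03], [[-0.045, -0.0135, 0], [0, 0, 0], 0.03], [[-0.045, -0.0135, 0], [0, 0, 0], 0.03]]}}

```text
clock: 12.25
tool_pos: [0.489, 0.272, 0.0615]
tcp_rot: [[-0.0, -0.285, 0.959], [-0.0, 0.959, 0.285], [-1.0, -0.0, -0.0]]
contact_force: [0.7, -0.8, 0.3]
width: 0.347
```

```bash
python3 -c "
from h import *
meas();pic(5)"
```

```text
blank_1 0.98 z 0.0647 uv c [-80.1 -87.5] [87.3 69.4] 0.7 front overhang 27.3 slope deg 0.4
blank_1 0.66 z 0.0648 uv c [-70.2  36.1] [68.9 74.8] 88.3 front overhang 10.6 slope deg 1.4
window_plate 0.64 z 0.0647 uv c [-59.1 134.3] [33.5 62.1] 22.6 front overhang -27.9 slope deg -7.2
flux_jar 0.78 z 0.0839 uv c [ -24.9 -171.2] [44.8 45.1] 75.2 front overhang -48.5 slope deg 0.6
[0.48900457 0.27191744 0.06131348] [-0.31807198  0.10457209  0.82826989] tcp uv -0.0063761347890855195 0.03331099166723423
```

View pics/t5.png

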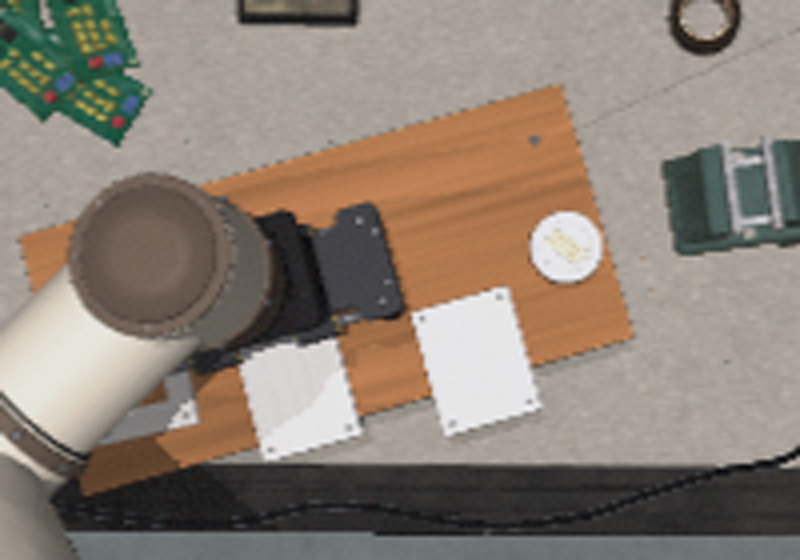

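The middle blank overhangs by about 11 mm and is nearly square. I'll push 17.6 mm further, then back off and lift.

{"name": "apply_moves", "arguments": {"steps": [[[-0.003, -0.001, 0], [0, 0, 0], 0.03], [[-0.006, -0.0018, 0], [0, 0, 0], 0.03], [[-0.009, -0.0027, 0], [0, 0, 0], 0.03], [[-0.012, -0.0036, 0], [0, 0, 0], 0.03], [[-0.0145, -0.0043, 0], [0, 0, 0], 0.03], [[-0.0163, -0.0048, 0], [0, 0, 0], 0.03], [[-0.017, -0.005, 0], [0, 0, 0], 0.03], [[-0.017, -0.005, 0], [0, 0, 0], 0.03], [[-0.012, -0.0035, 0], [0, 0, 0], 0.03], [[-0.006, -0.0018, 0], [0, 0, 0], 0.03], [[0, 0, 0], [0, 0, 0], 0.03], [[0, 0, 0.02], [0, 0, 0], 0.03], [[0, 0, 0.05], [0, 0, 0], 0.03], [[0, 0, 0.08], [0, 0, 0], 0.03], [[0.02, 0, 0.12], [0, 0, 0], 0.03], [[0.05, -0.03, 0.14], [0, 0, 0], 0.03], [[0.09, -0.05, 0.14], [0, 0, 0], 0.03], [[0.13, -0.06, 0.14], [0, 0, 0], 0.03], [[0.15, -0.06, 0.14], [0, 0, 0], 0.03], [[0.15, -0.06, 0.14], [0, 0, 0], 0.03]]}}

```text
clock: 14.5
tool_pos: [0.6418, 0.2111, 0.2]
tcp_rot: [[-0.001, -0.282, 0.959], [-0.001, 0.959, 0.282], [-1.0, -0.0, -0.001]]
contact_force: [-0.9, -0.0, -0.6]
width: 0.343
```

```bash
python3 -c "
from h import *
meas();pic(6)
f=grab('scene');im=f['img'][90:240,130:330,::-1];cv2.imwrite('pics/s6.png',cv2.resize(im,None,fx=4,fy=4,interpolation=cv2.INTER_CUBIC))"
```

```text
blank_1 0.8 z 0.0649 uv c [-79.7 -88.2] [69.4 89.2] 89.9 front overhang 28.2 slope deg -0.3
blank_1 0.63 z 0.0647 uv c [-80.1  37.1] [90.6 72.3] 1.0 front overhang 28.5 slope deg 0.6
window_plate 0.61 z 0.0654 uv c [ 10.6 110.3] [22.4 11.1] 7.7 front overhang -95.0 slope deg -0.0
window_plate 0.47 z 0.0588 uv c [  0.  -33.2] [190.6 333.7] 0.1 front overhang -34.1 slope deg -10.0
flux_jar 0.78 z 0.084 uv c [ -23.6 -171.6] [45.6 49.4] 28.4 front overhang -49.1 slope deg 4.8
[0.63857954 0.21229854 0.20148804] [-0.75474977  0.18670154  1.6881557 ] tcp uv 0.12003701862485766 -0.0664226405710566
```

View pics/t6.png

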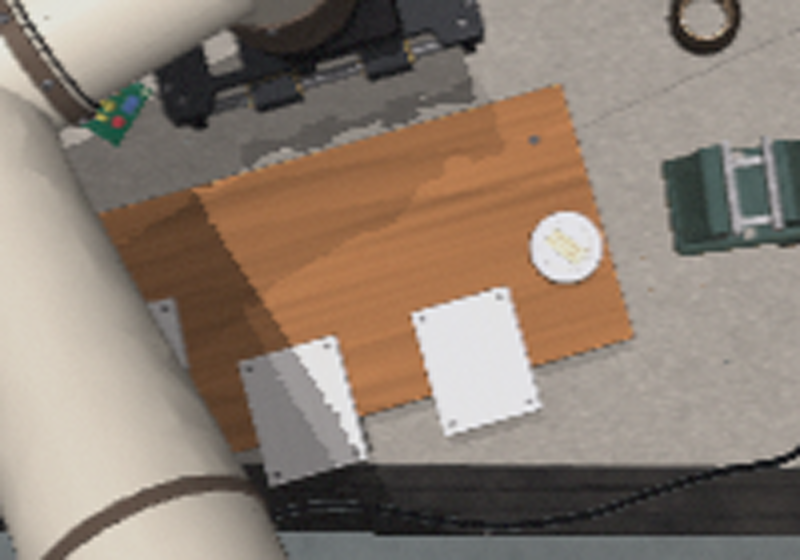

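View pics/s6.png

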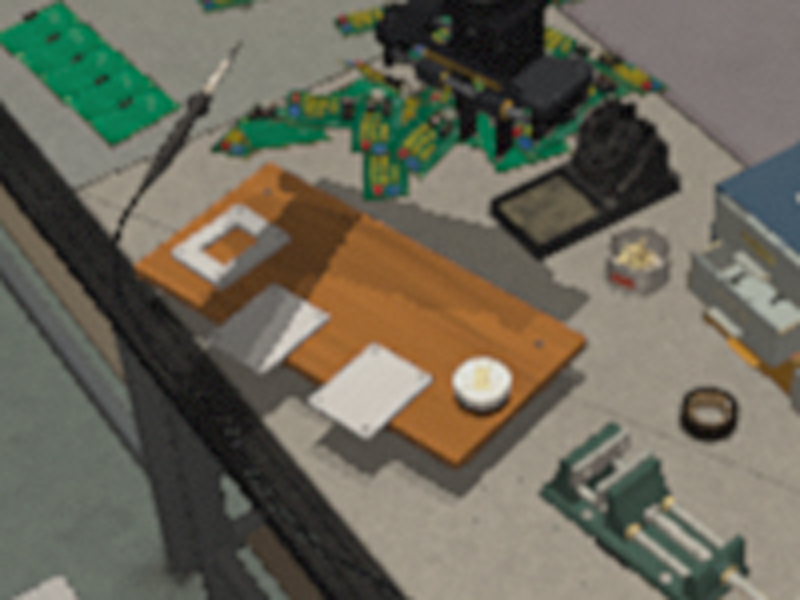

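Both blanks overhang by about 28 mm and are square. In the scene view the window plate is at (230,245) and the jar at (482,382), both unchanged. I'll let the arm settle and hand in.

{"name": "apply_moves", "arguments": {"steps": [[[0, 0, 0], [0, 0, 0], 0.03], [[0, 0, 0], [0, 0, 0], 0.03], [[0, 0, 0], [0, 0, 0], 0.03], [[0, 0, 0], [0, 0, 0], 0.03]]}}

```text
clock: 15.2
tool_pos: [0.6392, 0.2123, 0.2017]
tcp_rot: [[0.0, -0.285, 0.959], [0.0, 0.959, 0.285], [-1.0, 0.0, 0.0]]
contact_force: [-1.0, 0.8, 1.1]
width: 0.345
```

```bash
python3 -c "
from h import *
print(r.read_state()['contact_force']);print(r.finish_job())"
```

```text
[-1.02728857  0.76411107  1.14307566]
the job is handed in; nothing more can be done
None
```

I pushed both plain plates from behind with the two fingertips spread along the rear edge. Then I backed off, lifted clear, and handed the job in at about 15 s.

- **Plain plates:** my last measurements gave overhangs of about 28 mm each (28.2 and 28.5 mm). Both were within about 1° of square and lying flat, with the top at z ≈ 0.065 m.
- **Window plate:** in the last top view the arm hid most of it, so the network's readings there were useless. The scene view showed it where it started, and the top-view measurement after the first push agreed within about 1 mm.
- **Flux jar:** it stayed where it was, within measurement noise (1–2 mm).
- **Other items:** I did not re-measure the cutters, tweezers and tape at the end. The tape looked unmoved in the last pictures. The arm only passed high above the bench on the cutters' and tweezers' side. Early on, the networks found the tweezers only as a low-confidence false match on a plate.

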